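Set a guide-post end cap with running clearance

ROBOT

A 7-joint arm with a two-finger parallel gripper is mounted at the origin on the work surface. World frame = base frame: x ahead of the robot, y to its left, z up, the work surface at z = 0. Lengths are in mm, angles in rad, forces in N, time in s.
With the tool pointing down it reaches from about 400 to 875 mm from the base axis. Payload 4.4 kg.
Tool frame: the origin (TCP) lies at the very end of the fingers, on their centre line; the grasp point (between the pads) lies 19 mm behind it; z points along the fingers, y is the direction in which the jaws open and shut (so a half turn about z gives the same grasp; the last joint's range is limited). The gripper opens to 85 mm and grips with 20 to 120 N. Pads are 22 mm wide; open, the fingers measure 114 mm over their backs; the gripper's body (76 mm by 85 mm) begins 54 mm behind the grasp point. The pads swing forward as they close: fully open they stand 13 mm farther back than shut.
Start: joints at [-0.066, 0.628, 0.038, 1.517, -0.027, 0.996, -0.02], TCP at [650.014, 0.028, 195.213] pointing down, gripper open.
Joint ranges: [-3.06, 3.06], [-0.37, 2.12], [-1.25, 1.32], [0.18, 2.47], [-1.1, 4.24], [0.23, 1.98], [-2.94, 2.94]. Speed limits (rad/s): [2.57, 2.57, 3.14, 3.14, 3.14, 3.14, 3.14].

INTERFACE

Orientations are given as a unit quaternion [w, x, y, z].
In Python, from station import arm gives the robot as it stands. The module is installed in compiled form; this text tells all that it offers.
- The arm moves only by the tool send_rows, never from a script. Its argument "moves" is a list of rows, each a list of 3 entries, a list of its own where there are three numbers: the turn, a rotation vector about the world's x, y, z in rad, then the shift along the world's x, y, z in m, then the closure, from 0 (fully open) to 1 (shut). In form: [[[rx, ry, rz], [tx, ty, tz], grip], ...]. A call has 1 to 12 rows; each row shifts and turns the pose as measured when the row begins; what a row does not reach is not made up. A row lasts 1/8 s, in which the tool goes at most 62.5 mm and 10.7 degrees, less where a joint would pass 70% of its speed; a pose out of reach is approached as far as the arm can. A call with a gripper value outside its range is refused whole. The fingers move at their own pace and stop on an object; "squeeze" is the grip in N (left out, the last holds). Time passes only in rows, so rows that do not move let the fingers close. It gives the time, the measured TCP pose, the force and the opening at its end, in the units of the state.
- arm.sense(): the state, without advancing time (a new reading comes with each control period).
- arm.get_image(name): name is "scene" or "side" or "wrist"; returns a dict with "pixels" (384x512x3 uint8, blue, green, red), "range_z" (384x512 float32, mm along the optical axis (not along the pixel's ray), 0 where there is no reading), "fx", "fy", "cx", "cy" (pixels), "rvec" (rotation vector, rad) and "tvec" (3), from world to camera coordinates, as OpenCV has them. Camera axes: x right, y down, z forward; pixel columns grow to the right and rows downward; lengths in mm; the calibration is good to about 2 mm. A picture is of the moment at which its call begins.
- arm.hand_in(): hands the job in, once; it reports no verdict.
The state is a dict: "time": time; "joint_pos": joint angles; "dq": joint speeds; "joint_torque": joint torques, N m; "position": TCP position; "eef_rot": TCP orientation; "ft_force": force on the tool from outside, world axes, zero at the start; "moment": the same for the moment, N m; "gripper_width": finger opening in mm.
Only numpy, scipy, OpenCV 4.12 (cv2) and the standard library are available. Lean on these libraries where they do the work, as an engineer would, in place of code of your own. Each camera call takes 0.05 s, during which the arm holds its last target. There are 200 camera calls.

TASK

One guide post of the die set carries a black knurled end cap that is only started on its thread: screw it down (clockwise, seen from above) until it bottoms out, then back it off a quarter turn, so that the ball cage keeps its running clearance. Finish with the cap still gripped between the fingers and held still at that quarter turn, so that a colleague can tighten its side locking screw; do not let go of it, and leave the loose things on the bench and on the die where they are.

Things in the scene. Friction and masses are not known exactly. Their poses are not given: they have to be found in the camera images.
- cap_center (a point): centre, half-way up, of the end cap to be set: black knurled drum, 36 mm diameter, 24 mm high, axis upright, on any one of the four guide posts (the only cap on a post); yellow witness mark and two bright dots on its top, bright locking screw on its side. Bottomed out, its underside is 142 mm and its top 166 mm above the bench; it stands 2.5 mm higher per turn unscrewed
- cap_turn (a joint): turn of the end cap on its right-hand thread, rad: 0 = bottomed out (hard stop), grows as it is unscrewed (anticlockwise seen from above); starts between 2.4 and 4.2; a quarter turn is 1.57. Light constant drag of 0.06 N m; it stays where it is left; at the stop the torque rises sharply
- end_cap: the same end cap: origin at the centre of its underside, z up along the post, y towards the yellow witness mark, turning with the cap. Under it is a fixed ball cage, 32 mm diameter, its top 2 mm below the bottomed cap
- die_set: fixed lower die set, steel: shoe 200 x 250 mm, top 50 mm above the bench; four guide posts at x = +-62, y = +-80 mm in its frame, with blue ball cages up to 140 mm and bare threaded ends up to 163 mm above the bench, nothing higher near them; die plate 85 x 116 mm in the middle, top at 72 mm. Origin under its centre at bench height
- spare_cap1: loose spare end cap for another post, black, 36 mm diameter, 24 mm high, standing on the die plate inside the four posts; origin at the centre of its underside; not part of the job
- spare_cap2: loose spare end cap for another post, black, 36 mm diameter, 24 mm high, standing on the die plate inside the four posts; origin at the centre of its underside; not part of the job
- spare_cap3: loose spare end cap for another post, black, 36 mm diameter, 24 mm high, standing on the die plate inside the four posts; origin at the centre of its underside; not part of the job
- bushing1: loose steel guide bushing, 48 mm diameter, 58 mm high, upright on the bench; origin at the centre of its underside; not part of the job
- bushing2: second guide bushing, like bushing1
- spray_can: blue and yellow spray can, 65 mm diameter, 186 mm high with its nozzle, upright on the bench; origin at the centre of its underside; not part of the job
- brass_hammer: brass hammer, 260 mm long, lying on the bench along its x axis; not part of the job
- hex_key: L-shaped hex key, 8 mm thick, 135 x 36 mm, lying on the bench; not part of the job

How it is judged (in metres and radians):
On the way:
1. the end cap is screwed down until it bottoms out (value of joint cap_turn below 0.06 rad), for 0.1 s.
At the end, for the whole second after the job is handed in: The cap has bottomed out and now stands a quarter turn (1.57 rad, within 0.2 rad) back from the stop, at rest, gripped between the fingers (over 5 N, the grasp centred on the cap to within 12 mm across and 28 mm in all); every loose thing is within 25 mm of where it stood and the spray can upright (value of joint cap_turn between 1.37 and 1.77 rad and velocity of joint cap_turn between -0.05 and 0.05 rad/s and contact force between the fingers and end_cap above 5 N and horizontal distance between the grasp point and cap_center below 0.012 m and distance between the grasp point and cap_center below 0.028 m and distance of each of spare_cap1, spare_cap2, spare_cap3, bushing1, bushing2, spray_can, brass_hammer, hex_key from where it was at the start of the episode below 0.025 m and angle between spray_can's own z axis and vertical below 0.3 rad); the arm keeps its last pose, push and grip.
It fails at once if a loose bystander is pushed 25 mm or more from its place (distance of any of spare_cap1, spare_cap2, spare_cap3, bushing1, bushing2, spray_can, brass_hammer, hex_key from where it was at the start of the episode above 0.025 m).
It fails at once if the spray can is tipped (angle between spray_can's own z axis and vertical above 0.3 rad).
It also fails if it takes over 64 s, if anything falls off the work surface, if the arm or the gripper's body presses on something with over 40 N, if the wrist force passes 120 N, or if a joint passes its speed limit or range.

## Working session

There is one attempt and no reset: what is moved stays moved. The work goes in short steps, Python scripts to look and compute and a tool call to move; the robot and the scene stay as the last step left them, time stands still between calls to the robot, and variables do not carry over. Pictures are saved under pics/ and viewed, about 8 in all and at most 12, crops included, and the job is handed in when it is done.

Besides the shell and the picture viewer there is one more tool, called after ">>>" as a command line: name --argument value ..., lists and objects as JSON in quotes. send_rows: Moves the arm, as the interface text tells. Its arguments: {"type":"object","properties":{"moves":{"type":"array"},"squeeze":{"type":"number"}},"required":["moves"]}

```bash
mkdir -p pics; cat > h.py <<'E'
import numpy as np, cv2
from station import arm
def cam(n):
    d=arm.get_image(n); d['R']=cv2.Rodrigues(np.array(d['rvec'],float))[0]; d['t']=np.array(d['tvec'],float).ravel(); return d
def cloud(d):
    z=d['range_z'].astype(float); v,u=np.mgrid[:z.shape[0],:z.shape[1]]
    P=np.stack([(u-d['cx'])/d['fx']*z,(v-d['cy'])/d['fy']*z,z],-1)
    W=(P-d['t'])@d['R']; W[z==0]=np.nan; return W
def ray(d,u,v,h):
    r=d['R'].T@np.array([(u-d['cx'])/d['fx'],(v-d['cy'])/d['fy'],1]); c=-d['R'].T@d['t']
    return c+r*(h-c[2])/r[2]
E
python3 - <<'E'
from h import *
print(arm.sense())
im=[]
for n in ['scene','side','wrist']:
    d=cam(n); np.savez(''+n+'0.npz',**d); im.append(d['pixels']); print(n,-d['R'].T@d['t'])
    W=cloud(d); m=(W[...,2]>155)&(W[...,2]<175)&(d['pixels'].max(-1)<90)
    if m.sum(): print(m.sum(),np.nanmedian(W[m],0),np.nanmin(W[m],0),np.nanmax(W[m],0))
cv2.imwrite('pics/a.png',cv2.resize(np.vstack([np.hstack(im[:2]),np.hstack([im[2],im[2]*0])]),(800,600)))
E
```

```text
{'time': 0.0, 'joint_pos': array([-0.06578339,  0.62934597,  0.03842445,  1.51838151, -0.02697993,
        0.99631786, -0.02000391]), 'dq': array([ 0.00011155,  0.00051706, -0.00187702, -0.00010349,  0.00083529,
       -0.00227771, -0.00049037]), 'joint_torque': array([-1.11932164e-03, -5.63405585e+01,  1.22606792e+00, -1.93450052e+01,
        1.09587883e-02,  1.05136272e-02, -8.84369996e-06]), 'position': array([6.49290312e+02, 2.08314587e-02, 1.94284640e+02]), 'eef_rot': array([-6.72561939e-04,  7.07104945e-01,  7.07107956e-01, -6.95582254e-04]), 'ft_force': array([-0.15860014, -1.22052506,  0.04957201]), 'moment': array([ 0.03594038, -0.03779537, -0.00485076]), 'gripper_width': 85.71006907151303}
scene [ 956.0460144  -630.11114956 1208.75527947]
84 [540.60820356 -17.73517334 166.56454014] [522.77578411 -31.09002853 155.2674292 ] [ 5.57554432e+02 -2.53996383e-01  1.71622673e+02]
side [  31.57393684 -539.15788682  871.33742257]
96 [529.6644973  -18.67156178 166.41029157] [520.86483293 -31.78357505 155.1615011 ] [549.04047783   4.04904226 171.01218829]
wrist [650.52079118  74.89377777 372.65973666]
1684 [543.41790303  -6.61793776 166.80839017] [521.04640975 -29.83195095 155.02660833] [557.44192212   6.11543312 169.2585453 ]
```

View pics/a.png

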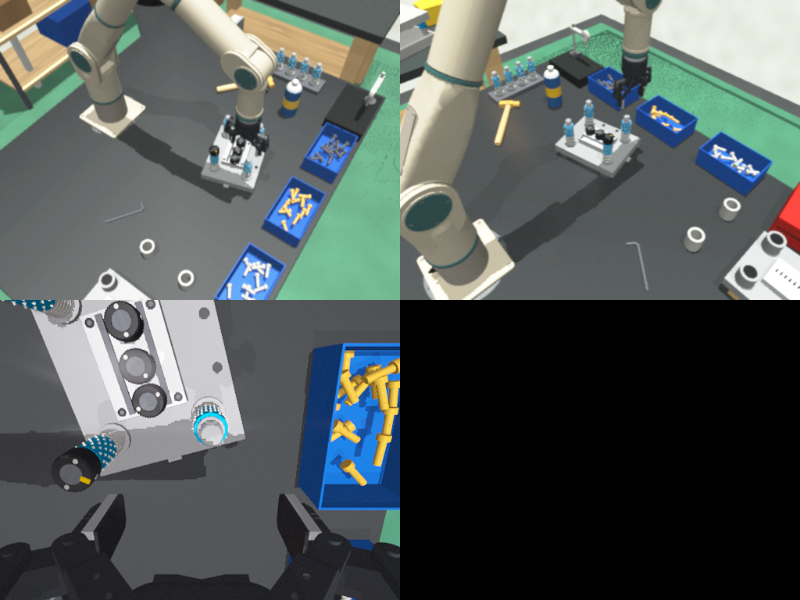

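The wrist view, at mosaic (75,468), shows the only post-mounted cap with its yellow mark. Three spare caps stand in a row on the die plate. Next I'll measure the cap.

```bash
python3 - <<'E'
from h import *
d=dict(np.load('wrist0.npz')); W=cloud(d); z=W[...,2]
m=(z>162)&(z<172)&(np.hypot(W[...,0]-540,W[...,1]+13)<32)
P=W[m]; print(m.sum(),np.median(P[:,2]), cv2.minEnclosingCircle(P[:,:2].astype(np.float32)))
zt=np.median(P[:,2])
c=(np.abs(z-zt)<2.5)&m
cs=max(cv2.findContours(c.astype(np.uint8),0,2)[0],key=cv2.contourArea).reshape(-1,2)
Q=np.array([ray(d,u,v,zt)[:2] for u,v in cs],np.float32); print(cv2.minEnclosingCircle(Q),cv2.fitEllipse(Q))
hsv=cv2.cvtColor(d['pixels'],cv2.COLOR_BGR2HSV)
y=(hsv[...,0]>18)&(hsv[...,0]<36)&(hsv[...,1]>120)&(hsv[...,2]>80)&m
v,u=np.nonzero(y); print(u.mean(),v.mean(),ray(d,u.mean(),v.mean(),zt))
print(d['R'])
# all posts >155
for n in ['scene','side','wrist']:
    e=dict(np.load(n+'0.npz')); V=cloud(e); k=(V[...,2]>145)&(V[...,2]<172)&(np.abs(V[...,0]-600)<180)&(np.abs(V[...,1])<220)
    nn,l,s,ce=cv2.connectedComponentsWithStats(k.astype(np.uint8))
    for i in range(1,nn):
        if s[i,4]>25: print(n,s[i,4],np.round(np.median(V[l==i],0)))
x,yy=int(u.mean()),int(v.mean())
cr=d['pixels'][max(0,yy-60):yy+60,max(0,x-60):x+100]; cv2.imwrite('pics/b.png',cv2.resize(cr,None,fx=4,fy=4))
E
```

```text
2164 167.23803963353623 ((539.16259765625, -11.634284973144531), 18.286113739013672)
((540.1419067382812, -10.938715934753418), 18.078262329101562) ((540.0941162109375, -11.16445255279541), (34.39619445800781, 34.821353912353516), 123.78086853027344)
108.6969696969697 230.34343434343435 [550.28610766 -17.09604941 167.23803963]
[[ 9.99995402e-01 -5.01348032e-04 -2.99070296e-03]
 [ 3.97573562e-04 -9.56049882e-01  2.93203796e-01]
 [-3.00625836e-03 -2.93203637e-01 -9.56045287e-01]]
scene 31 [497. 140. 161.]
scene 163 [543. -16. 166.]
scene 62 [661.  19. 160.]
side 50 [613. 172. 158.]
side 61 [654.  18. 158.]
side 61 [494. 138. 160.]
side 189 [533. -18. 166.]
wrist 805 [658.  22. 161.]
wrist 2774 [543.  -8. 167.]
```

View pics/b.png

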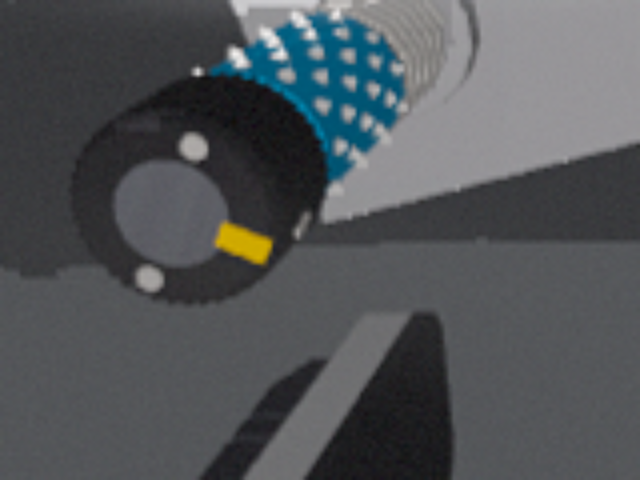

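The cap top centre is about (540, -11) at z≈167.2. Its mark points about -31°, with the locking screw beneath it. I'll pre-turn the jaws +1.7 rad, so one clockwise sweep fits joint 7 and the pads miss the screw, then move over the cap.

>>> send_rows --moves '[[[0,0,0.17],[-0.011,-0.001,0.002],0],[[0,0,0.17],[-0.011,-0.001,0.002],0],[[0,0,0.17],[-0.011,-0.001,0.002],0],[[0,0,0.17],[-0.011,-0.001,0],0],[[0,0,0.17],[-0.011,-0.001,0],0],[[0,0,0.17],[-0.011,-0.001,0],0],[[0,0,0.17],[-0.011,-0.001,0],0],[[0,0,0.17],[-0.011,-0.001,0],0],[[0,0,0.17],[-0.011,-0.001,0],0],[[0,0,0.17],[-0.011,-0.002,0],0],[[0,0,0],[0,0,0],0]]' --squeeze 60

```text
time: 1.52
position: [533.1, -12.1, 197.1]
eef_rot: [-0.002, -0.092, 0.996, -0.003]
ft_force: [-0.2, -0.7, -0.4]
gripper_width: 85.4
```

```bash
cat >> h.py <<'E'
from scipy.spatial.transform import Rotation as Ro
def st():
    s=arm.sense(); q=s['eef_rot']; R=Ro.from_quat([q[1],q[2],q[3],q[0]]).as_matrix()
    print('t',s['time'],'pos',np.round(s['position'],1),'phi',round(np.arctan2(R[1,1],R[0,1]),4),'tilt',np.round(R[:2,2],4),'q',np.round(s['joint_pos'],3),'F',np.round(s['ft_force'],1),'M',np.round(s['moment'],3),'w',round(s['gripper_width'],1))
E
python3 - <<'E'
from h import *
st(); d=cam('wrist'); W=cloud(d); z=W[...,2]
m=(np.abs(z-167.2)<4)&(np.hypot(W[...,0]-540,W[...,1]+11)<25)
P=W[m]; zt=np.median(P[:,2]); print(m.sum(),zt)
cs=max(cv2.findContours(((abs(z-zt)<2.5)&m).astype(np.uint8),0,2)[0],key=cv2.contourArea).reshape(-1,2)
Q=np.array([ray(d,u,v,zt)[:2] for u,v in cs],np.float32); print(cv2.minEnclosingCircle(Q),cv2.fitEllipse(Q))
cv2.imwrite('pics/c.png',d['pixels'])
E
```

```text
t 1.525 pos [533.1 -12.1 197.1] phi 1.7546 tilt [-0.0032 -0.0066] q [ 0.273  0.491 -0.451  1.829  0.276  0.887  1.445] F [-0.2 -0.7 -0.4] M [-0.022 -0.049 -0.027] w 85.4
2061 167.20310335693324
((538.4506225585938, -11.70686149597168), 17.79706382751465) ((538.5316162109375, -11.7660493850708), (34.3118896484375, 34.42578125), 119.8612060546875)
```

View pics/c.png

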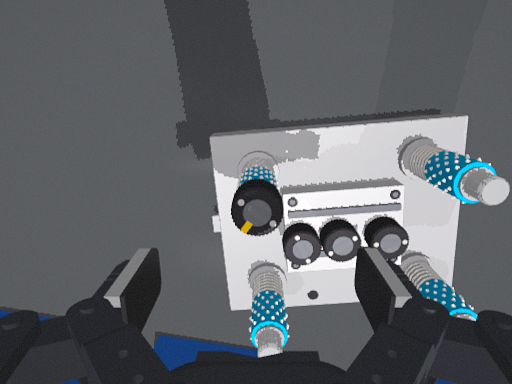

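The cap is centred in the jaw path, at pixel (257,205), and the way down is clear. Anticlockwise raises joint 7, so a clockwise sweep has about 4.4 rad. I'll add a little, centre and descend.

>>> send_rows --moves '[[[0,0,0.1],[0.006,0.001,0],0],[[0,0,0],[0,0,-0.02],0],[[0,0,0],[0,0,-0.02],0],[[0,0,0],[0,0,-0.015],0],[[0,0,0],[0,0,-0.004],0],[[0,0,0],[0,0,0],0]]'

```text
time: 2.33
position: [544.1, -10.3, 136.8]
eef_rot: [0.001, -0.135, 0.991, -0.003]
ft_force: [0.4, 0.6, 0.5]
gripper_width: 85.7
```

```bash
python3 -c "
from h import *
st()"
```

```text
t 2.325 pos [544.1 -10.3 136.8] phi 1.8421 tilt [ 0.0027 -0.0065] q [ 0.25   0.583 -0.433  1.871  0.352  0.761  1.464] F [0.4 0.6 0.5] M [ 0.023 -0.013 -0.047] w 85.7
```

>>> send_rows --moves '[[[0,0,0],[-0.005,-0.001,0],0],[[0,0,0],[0,0,0],0],[[0,0,0],[0,0,0],0.2]]'

```text
time: 2.7
position: [539.6, -11.4, 138.2]
eef_rot: [0.002, -0.135, 0.991, -0.004]
ft_force: [0.5, 0.7, 0.1]
gripper_width: 69.9
```

```bash
python3 -c "
from h import *
st()"
```

```text
t 2.7 pos [539.6 -11.4 138.2] phi 1.8413 tilt [ 0.0054 -0.0067] q [ 0.254  0.574 -0.434  1.884  0.351  0.754  1.464] F [0.5 0.7 0.1] M [-0.036  0.025 -0.022] w 69.9
```

>>> send_rows --moves '[[[0,0,0],[0,0,-0.001],0.4],[[0,0,0],[0,0,0],0.6],[[0,0,0],[0,0,0],1],[[0,0,0],[0,0,0],1],[[0,0,0],[0,0,0],1],[[0,0,0],[0,0,0],1]]'

```text
time: 3.45
position: [540.0, -11.4, 137.4]
eef_rot: [0.003, -0.135, 0.991, -0.004]
ft_force: [-0.2, -0.3, -0.1]
gripper_width: -0.3
```

```bash
python3 -c "
from h import *
st()
d=cam('wrist');cv2.imwrite('pics/d.png',d['pixels'])"
```

```text
t 3.45 pos [540.  -11.4 137.4] phi 1.8411 tilt [ 0.0061 -0.0066] q [ 0.253  0.575 -0.433  1.884  0.352  0.752  1.463] F [-0.2 -0.3 -0.1] M [0.035 0.003 0.001] w -0.3
```

View pics/d.png

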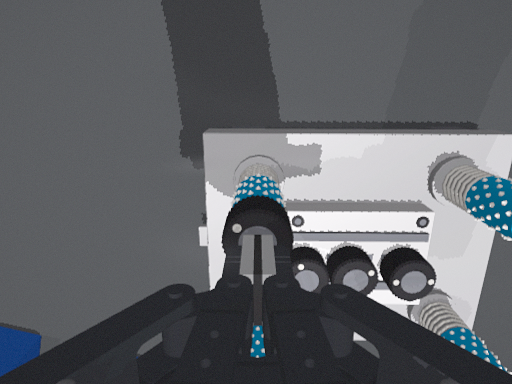

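The jaws shut fully with no cap between them. The fingers, around pixel (258,240-330), lie in front of the cap at (257,235). I'll measure where both really are.

```bash
python3 - <<'E'
from h import *
s=arm.sense();print(s['position'])
ims=[]
for n in ['wrist','side','scene']:
    d=cam(n);W=cloud(d)
    p=d['R']@np.array([540,-11,160])+d['t']; u,v=int(p[0]/p[2]*d['fx']+d['cx']),int(p[1]/p[2]*d['fy']+d['cy']); print(n,u,v)
    if n=='wrist':
        for r in (215,225,235,245,260,280,300): print(r,np.round(W[r,235:285:6],0).tolist())
    else:
        ims.append(cv2.resize(d['pixels'][max(0,v-60):v+40,u-50:u+50],(400,400),interpolation=cv2.INTER_CUBIC))
cv2.imwrite('pics/e.png',np.hstack(ims))
E
```

```text
[539.99219494 -11.39630008 137.45029776]
wrist 258 239
215 [[528.0, -26.0, 165.0], [527.0, -23.0, 167.0], [526.0, -21.0, 167.0], [525.0, -18.0, 167.0], [524.0, -15.0, 167.0], [523.0, -12.0, 168.0], [523.0, -9.0, 166.0], [522.0, -7.0, 167.0], [525.0, -2.0, 157.0]]
225 [[532.0, -25.0, 167.0], [531.0, -22.0, 168.0], [531.0, -19.0, 167.0], [530.0, -16.0, 167.0], [529.0, -14.0, 168.0], [529.0, -11.0, 167.0], [528.0, -8.0, 167.0], [527.0, -5.0, 167.0], [526.0, -2.0, 167.0]]
235 [[538.0, -23.0, 167.0], [536.0, -21.0, 168.0], [531.0, -19.0, 178.0], [530.0, -16.0, 178.0], [530.0, -13.0, 177.0], [529.0, -11.0, 177.0], [528.0, -8.0, 178.0], [532.0, -4.0, 167.0], [531.0, -1.0, 167.0]]
245 [[543.0, -22.0, 167.0], [542.0, -19.0, 168.0], [531.0, -18.0, 187.0], [530.0, -16.0, 188.0], [530.0, -13.0, 187.0], [529.0, -11.0, 188.0], [528.0, -9.0, 187.0], [537.0, -2.0, 167.0], [536.0, 1.0, 167.0]]
260 [[536.0, -22.0, 193.0], [532.0, -20.0, 200.0], [531.0, -18.0, 200.0], [nan, nan, nan], [530.0, -13.0, 200.0], [529.0, -11.0, 200.0], [529.0, -9.0, 200.0], [532.0, -5.0, 192.0], [531.0, -3.0, 193.0]]
280 [[529.0, -22.0, 218.0], [529.0, -20.0, 217.0], [530.0, -18.0, 215.0], [533.0, -15.0, 210.0], [532.0, -13.0, 211.0], [528.0, -12.0, 216.0], [528.0, -10.0, 216.0], [526.0, -8.0, 218.0], [525.0, -6.0, 218.0]]
300 [[530.0, -21.0, 227.0], [530.0, -19.0, 227.0], [530.0, -17.0, 226.0], [539.0, -13.0, 213.0], [540.0, -11.0, 211.0], [531.0, -11.0, 223.0], [528.0, -10.0, 226.0], [527.0, -8.0, 227.0], [527.0, -6.0, 226.0]]
side 266 175
scene 274 191
```

View pics/e.png

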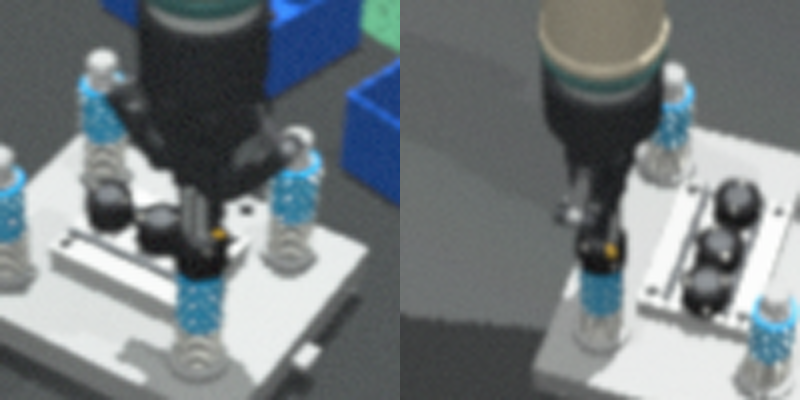

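```bash
python3 - <<'E'
from h import *
d=dict(np.load('wrist0.npz'));W=cloud(d);print('cam0',-d['R'].T@d['t'])
for n,W,t in (('open start, tcp 649,0,194',W,(649,0)),):
    m=(np.hypot(W[...,0]-t[0],W[...,1]-t[1])<75)&(W[...,2]>180)&(W[...,2]<300)
    print(n,m.sum(),np.percentile(W[m][:,2],[0,1,5,20]));v,u=np.nonzero(m);k=np.argsort(W[m][:,2])[:8];print(np.round(W[m][k]),u[k],v[k])
d=cam('wrist');W=cloud(d);print('cam now',-d['R'].T@d['t'])
for r in range(226,246,2): print(r,np.round(W[r,250:268:8],1).tolist())
for n in('side','scene'):
    d=cam(n);W=cloud(d);m=(np.hypot(W[...,0]-540,W[...,1]+11)<30)&(W[...,2]>150)
    print(n,'z hist',np.histogram(W[m][:,2],bins=np.arange(150,260,8))[0])
    v,u=np.nonzero(m&(W[...,2]>160)&(W[...,2]<190)); 
    o=np.argsort(v)
    for a,b in zip(v[o][::6],u[o][::6]): print((a,b),np.round(W[a,b]).tolist(),d['pixels'][a,b].tolist())
st()
E
```

```text
cam0 [650.52079118  74.89377777 372.65973666]
open start, tcp 649,0,194 18491 [241.91869833 246.08825886 252.56435847 268.58742271]
[[693.  -3. 242.]
 [693.   2. 242.]
 [693.  -4. 242.]
 [607.   2. 242.]
 [693.   1. 243.]
 [693.  -7. 243.]
 [693.   3. 243.]
 [693.   2. 243.]] [355 356 355 159 356 354 356 356] [271 262 273 261 263 281 259 261]
cam now [467.26141396 -30.64325859 315.41411373]
226 [[531.0, -17.6, 167.1], [530.1, -13.9, 166.9], [528.9, -10.2, 167.3]]
228 [[531.8, -17.4, 167.5], [530.8, -13.7, 167.5], [530.0, -9.9, 166.9]]
230 [[533.0, -17.1, 167.2], [531.6, -13.5, 167.9], [530.5, -9.8, 168.1]]
232 [[533.7, -16.9, 167.9], [532.9, -13.1, 167.5], [532.0, -9.3, 167.1]]
234 [[534.8, -16.6, 167.7], [533.6, -12.9, 168.2], [533.1, -9.0, 166.8]]
236 [[531.0, -17.3, 178.2], [529.5, -14.0, 179.3], [529.1, -10.4, 178.0]]
238 [[531.4, -17.2, 179.3], [530.4, -13.8, 179.5], [529.2, -10.4, 179.9]]
240 [[530.8, -17.2, 182.5], [530.4, -13.7, 181.4], [529.0, -10.5, 182.4]]
242 [[530.6, -17.2, 184.9], [530.1, -13.8, 184.0], [528.9, -10.5, 184.5]]
244 [[530.5, -17.2, 186.9], [529.9, -13.9, 1
[... 2259 characters left out ...]
95]
(np.int64(192), np.int64(276)) [550.0, -16.0, 171.0] [74, 125, 147]
(np.int64(193), np.int64(269)) [535.0, -28.0, 168.0] [67, 69, 68]
(np.int64(193), np.int64(275)) [548.0, -19.0, 168.0] [57, 96, 114]
(np.int64(194), np.int64(270)) [538.0, -28.0, 166.0] [45, 46, 45]
(np.int64(194), np.int64(276)) [552.0, -19.0, 166.0] [48, 110, 135]
(np.int64(195), np.int64(272)) [545.0, -28.0, 168.0] [30, 30, 29]
(np.int64(195), np.int64(278)) [556.0, -15.0, 160.0] [32, 48, 55]
(np.int64(196), np.int64(277)) [556.0, -20.0, 162.0] [43, 48, 52]
t 3.8 pos [540.  -11.4 137.5] phi 1.8411 tilt [ 0.0061 -0.0066] q [ 0.253  0.575 -0.433  1.884  0.352  0.752  1.463] F [0.3 0.7 0.7] M [ 0.005  0.017 -0.066] w 0.3
```

All three cameras agree: the visible fingertips are at z≈177, just above the cap top at 167. The reported TCP z is 137.5, so about 40 mm lower than the real tips. At the start the open tips were also about 48 mm above the reported TCP. Horizontally the fingers are centred. I'll trust the images, open, go about 27 mm lower, and re-measure.

>>> send_rows --moves '[[[0,0,0],[0,0,0],0],[[0,0,0],[0,0,0],0],[[0,0,0],[0,0,0],0],[[0,0,0],[0,0,0],0],[[0,0,0],[0,0,0],0],[[0,0,0],[0,0,-0.01],0],[[0,0,0],[0,0,-0.01],0],[[0,0,0],[0,0,-0.007],0],[[0,0,0],[0,0,0],0],[[0,0,0],[0,0,0],0]]'

```text
time: 5.05
position: [539.4, -11.4, 107.8]
eef_rot: [0.002, -0.135, 0.991, -0.004]
ft_force: [-0.3, -0.5, -0.0]
gripper_width: 85.8
```

```bash
python3 -c "
from h import *
st()"
```

```text
t 5.05 pos [539.4 -11.4 107.8] phi 1.8412 tilt [ 0.0046 -0.0066] q [ 0.235  0.616 -0.409  1.91   0.382  0.687  1.436] F [-0.3 -0.5 -0. ] M [0.029 0.005 0.026] w 85.8
```

>>> send_rows --moves '[[[0,0,0],[0,0,0.001],0.3],[[0,0,0],[0,0,0],0.5],[[0,0,0],[0,0,0],1],[[0,0,0],[0,0,0],1],[[0,0,0],[0,0,0],1],[[0,0,0],[0,0,0],1]]' --squeeze 60

```text
time: 5.8
position: [540.0, -11.7, 109.9]
eef_rot: [0.003, -0.135, 0.991, -0.004]
ft_force: [-0.9, -0.2, 0.4]
gripper_width: 34.2
```

```bash
python3 - <<'E'
from h import *
st()
d=cam('wrist');W=cloud(d);cv2.imwrite('pics/f.png',d['pixels'])
for r in range(210,262,4): print(r,np.round(W[r,222:294:8,2],0).tolist())
E
```

```text
t 5.8 pos [540.  -11.7 109.9] phi 1.8409 tilt [ 0.0062 -0.007 ] q [ 0.236  0.613 -0.41   1.909  0.381  0.69   1.437] F [-0.9 -0.2  0.4] M [ 0.076  0.049 -0.001] w 34.2
210 [nan, 106.0, 123.0, 131.0, 134.0, 133.0, 131.0, 123.0, 106.0]
214 [50.0, 49.0, 129.0, 138.0, 138.0, 138.0, 136.0, 130.0, 99.0]
218 [49.0, 128.0, 136.0, 148.0, 148.0, 150.0, 148.0, 136.0, 128.0]
222 [49.0, 125.0, 147.0, 153.0, 154.0, 152.0, 153.0, 148.0, 130.0]
226 [48.0, 147.0, 152.0, 156.0, 157.0, 158.0, 157.0, 151.0, 133.0]
230 [50.0, 151.0, 157.0, 160.0, 162.0, 161.0, 161.0, 156.0, 150.0]
234 [49.0, 156.0, 163.0, 163.0, 164.0, 165.0, 165.0, 162.0, 156.0]
238 [146.0, 160.0, 166.0, 166.0, 167.0, 167.0, 167.0, 164.0, 159.0]
242 [155.0, 165.0, 168.0, 166.0, 167.0, 167.0, 167.0, 166.0, 164.0]
246 [159.0, 167.0, 167.0, nan, 166.0, 167.0, 166.0, 167.0, 165.0]
250 [166.0, 168.0, 167.0, 168.0, 167.0, 167.0, 167.0, 166.0, 168.0]
254 [166.0, 167.0, 168.0, 167.0, 167.0, 166.0, 167.0, 167.0, 168.0]
258 [168.0, 167.0, 167.0, 167.0, 168.0, 169.0, 166.0, 167.0, 168.0]
```

View pics/f.png

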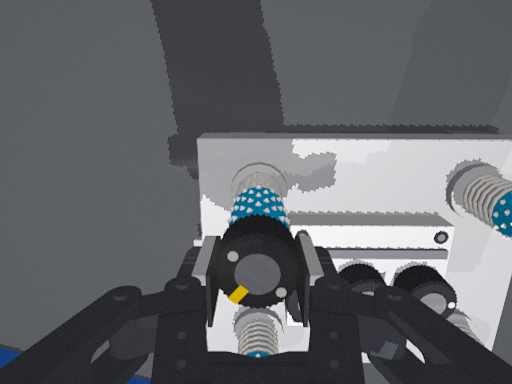

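The cap is now held between the pads, with its top at (258,265), mark at (238,294), and opening 34 mm. I'll screw it down in steps while watching the torque.

>>> send_rows --moves '[[[0,0,-0.15],[0,0,0],1],[[0,0,-0.15],[0,0,0],1],[[0,0,-0.15],[0,0,0],1],[[0,0,-0.15],[0,0,0],1]]'

```text
time: 6.35
position: [539.7, -12.6, 109.7]
eef_rot: [0.001, 0.173, 0.985, -0.005]
ft_force: [0.1, -1.6, 0.3]
gripper_width: 34.2
```

```bash
cat >> h.py <<'E'
def mark(name):
    d=cam('wrist'); W=cloud(d); z=W[...,2]
    cv2.imwrite('pics/'+name+'.png',d['pixels'])
    hsv=cv2.cvtColor(d['pixels'],cv2.COLOR_BGR2HSV)
    y=(hsv[...,0]>18)&(hsv[...,0]<36)&(hsv[...,1]>120)&(hsv[...,2]>60)&(np.hypot(W[...,0]-540,W[...,1]+11)<19)&(z>160)&(z<172)
    if y.sum()<5: print('no mark'); return
    v,u=np.nonzero(y); p=ray(d,u.mean(),v.mean(),166.8)
    print('mark n',y.sum(),np.round(p,1),'angle',round(np.arctan2(p[1]+11.4,p[0]-539.7),3))
E
python3 -c "
from h import *
st();mark('g1')"
```

```text
t 6.35 pos [539.7 -12.6 109.7] phi 1.2223 tilt [ 0.0003 -0.0098] q [ 0.12   0.596 -0.233  1.907  0.228  0.665  0.968] F [ 0.1 -1.6  0.3] M [-0.054  0.14   0.042] w 34.2
mark n 224 [545.5 -22.9 166.8] angle -1.104
```

The cap follows: the mark went from about -0.52 to -1.10 rad, against 0.62 rad of gripper turn. I'll continue.

>>> send_rows --moves '[[[0,0,-0.15],[0,0.001,0],1],[[0,0,-0.15],[0,0,0],1],[[0,0,-0.15],[0,0,0],1],[[0,0,-0.15],[0,0,0],1],[[0,0,-0.15],[0,0,0],1],[[0,0,-0.15],[0,0,0],1]]'

```text
time: 7.15
position: [538.4, -13.3, 109.3]
eef_rot: [-0.002, 0.592, 0.806, -0.006]
ft_force: [-0.7, 0.3, 1.4]
gripper_width: 33.8
```

```bash
python3 -c "
from h import *
st();mark('g2')"
```

```text
t 7.15 pos [538.4 -13.3 109.3] phi 0.3036 tilt [-0.0113 -0.0071] q [-0.051  0.592  0.029  1.904 -0.015  0.657  0.288] F [-0.7  0.3  1.4] M [-0.082  0.162  0.076] w 33.8
mark n 220 [534.1 -23.5 166.8] angle -2.002
```

>>> send_rows --moves '[[[0.007,-0.011,-0.15],[0.001,0.001,0],1],[[0,0,-0.15],[0,0.001,0],1],[[0,0,-0.15],[0,0,0],1],[[0,0,-0.15],[0,0,0],1],[[0,0,-0.1],[0,0,0],1]]'

```text
time: 7.82
position: [537.7, -12.9, 109.0]
eef_rot: [-0.001, 0.834, 0.552, -0.002]
ft_force: [-1.0, -0.1, 2.3]
gripper_width: 34.1
```

```bash
python3 -c "
from h import *
st();mark('g3')"
```

```text
t 7.825 pos [537.7 -12.9 109. ] phi -0.4014 tilt [-0.0041  0.0004] q [-0.178  0.6    0.226  1.917 -0.211  0.652 -0.222] F [-1.  -0.1  2.3] M [-0.138  0.149  0.106] w 34.1
mark n 221 [527.9 -17.3 166.8] angle -2.674
```

>>> send_rows --moves '[[[0,0,-0.1],[0.001,0.001,0],1],[[0,0,-0.1],[0,0,0],1],[[0,0,-0.1],[0,0,0],1]]'

```text
time: 8.25
position: [537.3, -12.7, 108.9]
eef_rot: [-0.002, 0.906, 0.423, -0.003]
ft_force: [0.1, -0.6, 1.1]
gripper_width: 34.1
```

```bash
python3 -c "
from h import *
st();mark('g4')"
```

```text
t 8.25 pos [537.3 -12.7 108.9] phi -0.698 tilt [-0.0069  0.0013] q [-0.233  0.61   0.312  1.917 -0.291  0.665 -0.44 ] F [ 0.1 -0.6  1.1] M [-0.038  0.039  0.082] w 34.1
mark n 221 [526.8 -13.8 166.8] angle -2.96
```

>>> send_rows --moves '[[[0,0,-0.1],[0.001,0,0],1],[[0,0,-0.1],[0,0,0],1],[[0,0,-0.1],[0,0,0],1]]'

```text
time: 8.68
position: [536.9, -12.3, 108.7]
eef_rot: [-0.003, 0.958, 0.285, -0.004]
ft_force: [-0.1, -0.5, 1.4]
gripper_width: 34.0
```

```bash
python3 -c "
from h import *
st();mark('g5')"
```

```text
t 8.675 pos [536.9 -12.3 108.7] phi -0.9926 tilt [-0.0091  0.0045] q [-0.285  0.624  0.395  1.917 -0.371  0.682 -0.655] F [-0.1 -0.5  1.4] M [-0.079  0.024  0.078] w 34.0
mark n 222 [526.8 -10.2 166.8] angle 3.047
```

>>> send_rows --moves '[[[0,0,-0.1],[0.001,0,0],1],[[0,0,-0.1],[0,0,0],1]]'

```text
time: 8.98
position: [536.8, -11.9, 108.6]
eef_rot: [-0.004, 0.982, 0.19, -0.004]
ft_force: [0.9, 0.1, 2.7]
gripper_width: 34.2
```

```bash
python3 -c "
from h import *
st();mark('g6')"
```

```text
t 8.975 pos [536.8 -11.9 108.6] phi -1.1891 tilt [-0.0105  0.007 ] q [-0.318  0.634  0.45   1.917 -0.424  0.696 -0.799] F [0.9 0.1 2.7] M [-0.039  0.006  0.11 ] w 34.2
mark n 221 [527.4  -7.8 166.8] angle 2.855
```

>>> send_rows --moves '[[[-0.005,-0.009,-0.1],[0,0,0],1],[[0,0,-0.1],[0,0,0],1]]'

```text
time: 9.28
position: [537.1, -11.8, 108.6]
eef_rot: [-0.001, 0.996, 0.093, 0.0]
ft_force: [-0.8, -0.4, 0.9]
gripper_width: 34.2
```

```bash
python3 -c "
from h import *
st();mark('g7')"
```

```text
t 9.275 pos [537.1 -11.8 108.6] phi -1.3852 tilt [-0.0002  0.0025] q [-0.358  0.642  0.508  1.928 -0.477  0.693 -0.945] F [-0.8 -0.4  0.9] M [-0.019  0.183  0.057] w 34.2
mark n 219 [528.4  -5.6 166.8] angle 2.667
```

>>> send_rows --moves '[[[0,0,-0.1],[0,0,0],1],[[0,0,-0.1],[0,0,0],1]]'

```text
time: 9.57
position: [537.1, -11.6, 108.5]
eef_rot: [-0.001, 1.0, -0.005, -0.0]
ft_force: [-0.1, 0.1, 2.4]
gripper_width: 33.9
```

```bash
python3 -c "
from h import *
st();mark('g8')"
```

```text
t 9.575 pos [537.1 -11.6 108.5] phi -1.5808 tilt [-0.0003  0.0029] q [-0.391  0.655  0.564  1.929 -0.528  0.709 -1.09 ] F [-0.1  0.1  2.4] M [0.066 0.163 0.038] w 33.9
mark n 218 [529.9  -3.7 166.8] angle 2.473
```

>>> send_rows --moves '[[[0,0,-0.1],[0,0,0],1],[[0,0,-0.1],[0,0,0],1]]'

```text
time: 9.88
position: [537.2, -11.3, 108.4]
eef_rot: [-0.002, 0.995, -0.102, -0.0]
ft_force: [0.1, -0.2, 1.7]
gripper_width: 34.3
```

```bash
python3 -c "
from h import *
st();mark('g9')"
```

```text
t 9.875 pos [537.2 -11.3 108.4] phi -1.776 tilt [-0.0002  0.0032] q [-0.424  0.669  0.619  1.93  -0.578  0.727 -1.236] F [ 0.1 -0.2  1.7] M [0.023 0.154 0.107] w 34.3
mark n 216 [531.7  -2.1 166.8] angle 2.279
```

>>> send_rows --moves '[[[0,0,-0.1],[0,0,0],1],[[0,0,-0.1],[0,0,0],1]]'

```text
time: 10.18
position: [537.2, -11.1, 108.3]
eef_rot: [-0.002, 0.98, -0.199, -0.0]
ft_force: [0.7, -0.3, 1.1]
gripper_width: 34.1
```

```bash
python3 -c "
from h import *
st();mark('g10')"
```

```text
t 10.175 pos [537.2 -11.1 108.3] phi -1.9709 tilt [0.0001 0.0036] q [-0.456  0.686  0.674  1.931 -0.627  0.746 -1.383] F [ 0.7 -0.3  1.1] M [0.055 0.095 0.036] w 34.1
mark n 217 [533.8  -0.8 166.8] angle 2.08
```

>>> send_rows --moves '[[[0,0,-0.1],[0,0,0],1],[[0,0,-0.1],[0,0,0],1]]'

```text
time: 10.48
position: [537.4, -10.8, 108.3]
eef_rot: [-0.002, 0.956, -0.293, -0.0]
ft_force: [0.1, -0.1, 1.4]
gripper_width: 34.2
```

```bash
python3 -c "
from h import *
st();mark('g11')"
```

```text
t 10.475 pos [537.4 -10.8 108.3] phi -2.1658 tilt [0.0006 0.0038] q [-0.486  0.703  0.729  1.932 -0.675  0.768 -1.532] F [ 0.1 -0.1  1.4] M [0.088 0.083 0.049] w 34.2
mark n 218 [536.1  -0.  166.8] angle 1.881
```

>>> send_rows --moves '[[[0,0,-0.08],[0,0,0],1],[[0,0,-0.08],[0,0,0],1]]'

```text
time: 10.78
position: [537.5, -10.6, 108.2]
eef_rot: [-0.001, 0.932, -0.363, -0.0]
ft_force: [-0.6, 0.0, 2.1]
gripper_width: 34.1
```

```bash
python3 -c "
from h import *
st();mark('g12')"
```

```text
t 10.775 pos [537.5 -10.6 108.2] phi -2.3139 tilt [0.0001 0.0029] q [-0.509  0.718  0.77   1.932 -0.709  0.786 -1.647] F [-0.6  0.   2.1] M [0.069 0.138 0.62 ] w 34.1
mark n 214 [ 5.363e+02 -2.000e-01  1.668e+02] angle 1.863
```

>>> send_rows --moves '[[[0,0,-0.08],[0,0,0],1],[[0,0,-0.08],[0,0,0],1]]'

```text
time: 11.08
position: [536.2, -8.9, 108.2]
eef_rot: [-0.002, 0.903, -0.43, -0.002]
ft_force: [-1.6, 1.7, 5.9]
gripper_width: 34.5
```

```bash
python3 -c "
from h import *
st();mark('g13')"
```

```text
t 11.075 pos [536.2  -8.9 108.2] phi -2.4608 tilt [-0.003   0.0053] q [-0.531  0.733  0.81   1.932 -0.742  0.809 -1.763] F [-1.6  1.7  5.9] M [2.117 1.774 1.033] w 34.5
mark n 204 [ 5.365e+02 -4.000e-01  1.668e+02] angle 1.857
```

The stop is reached: the torque rose from 0.05 to 1.0 N m, and the mark stayed at +1.86 rad while the jaws slid on. I'll back off now. The target mark angle is 1.86+1.57, i.e. about -2.85 rad.

>>> send_rows --moves '[[[0,0,0.1],[0.001,-0.002,0],1],[[0,0,0.12],[0.001,0,0],1],[[0,0,0.12],[0,0,0],1],[[0,0,0.12],[0,0,0],1],[[0,0,0.12],[0,0,0],1],[[0,0,0.12],[0,0,0],1],[[0,0,0.12],[0,0,0],1],[[0,0,0.12],[0,0,0],1]]'

```text
time: 12.12
position: [532.5, -12.5, 108.8]
eef_rot: [0.002, 0.998, 0.059, -0.008]
ft_force: [0.3, -2.5, 1.7]
gripper_width: 34.0
```

```bash
python3 -c "
from h import *
st();mark('g14')"
```

```text
t 12.125 pos [532.5 -12.5 108.8] phi -1.4517 tilt [-0.0157 -0.0058] q [-0.381  0.65   0.54   1.925 -0.484  0.714 -1.005] F [ 0.3 -2.5  1.7] M [-0.179  0.049 -0.092] w 34.0
mark n 218 [527.2  -8.5 166.8] angle 2.916
```

>>> send_rows --moves '[[[0.006,-0.015,0.1],[0.002,0,0],1],[[0,0,0.1],[0.002,0,0],1],[[0,0,0.1],[0.002,0,0],1],[[0,0,0.1],[0.001,0,0],1],[[0,0,0],[0,0,0],1]]'

```text
time: 12.8
position: [533.5, -14.5, 108.9]
eef_rot: [-0.001, 0.963, 0.269, -0.005]
ft_force: [-0.8, 0.8, 2.0]
gripper_width: 33.8
```

```bash
python3 -c "
from h import *
st();mark('g15')
d=cam('wrist');W=cloud(d);z=W[...,2];m=(np.abs(z-166.6)<2.5)&(np.hypot(W[...,0]-539,W[...,1]+11)<25)
print(np.nanmedian(W[m],0),cv2.minEnclosingCircle(W[m][:,:2].astype(np.float32)))"
```

```text
t 12.8 pos [533.5 -14.5 108.9] phi -1.0261 tilt [-0.0097 -0.0009] q [-0.295  0.622  0.411  1.926 -0.377  0.679 -0.68 ] F [-0.8  0.8  2. ] M [ 0.085 -0.003  0.05 ] w 33.8
mark n 220 [526.9 -13.8 166.8] angle -2.958
[540.2059423  -11.16873775 166.21746659] ((539.7853393554688, -10.477227210998535), 24.838624954223633)
```

View pics/g15.png

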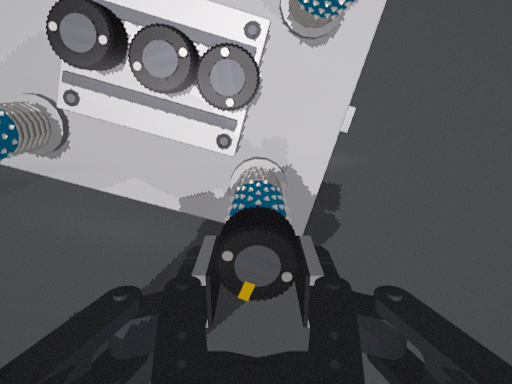

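The mark shows about 1.47 rad of back-off, and the grip angle about 1.44 to 1.49. That leaves about 0.09 rad. I'll also nudge the grasp toward the cap centre; it sits about 6 mm off sideways along the pads.

>>> send_rows --moves '[[[0,-0.009,0.05],[0.003,0.0015,0],1],[[0,0,0.05],[0.003,0.0015,0],1],[[0,0,0],[0,0,0],1],[[0,0,0],[0,0,0],1]]'

```text
time: 13.4
position: [533.8, -15.1, 108.9]
eef_rot: [0.001, 0.948, 0.317, -0.006]
ft_force: [-1.1, -0.8, 2.0]
gripper_width: 34.0
```

```bash
python3 -c "
from h import *
st();mark('g16');st()
d=cam('wrist');hsv=cv2.cvtColor(d['pixels'],cv2.COLOR_BGR2HSV)
c=d['pixels'][230:320,200:320];cv2.imwrite('pics/h.png',cv2.resize(c,None,fx=5,fy=5))"
```

```text
t 13.4 pos [533.8 -15.1 108.9] phi -0.9249 tilt [-0.0102 -0.005 ] q [-0.281  0.619  0.385  1.924 -0.348  0.675 -0.608] F [-1.1 -0.8  2. ] M [-0.058  0.187 -0.009] w 34.0
mark n 220 [527.1 -15.  166.8] angle -2.864
t 13.45 pos [533.8 -15.1 108.9] phi -0.9249 tilt [-0.0102 -0.0051] q [-0.281  0.619  0.385  1.924 -0.348  0.674 -0.608] F [-1.  -0.1  4.4] M [-0.103  0.217  0.006] w 34.1
```

View pics/h.png

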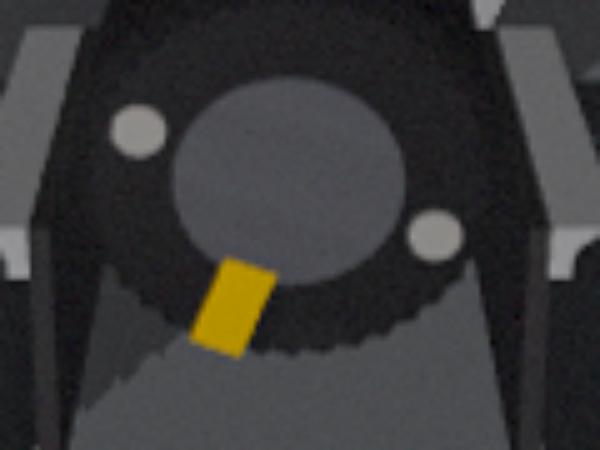

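```bash
python3 - <<'E'
from h import *
d=cam('wrist'); s=arm.sense()
def f(im,h):
    hsv=cv2.cvtColor(im,cv2.COLOR_BGR2HSV); roi=np.zeros(im.shape[:2],bool); roi[225:310,215:300]=1
    y=(hsv[...,0]>18)&(hsv[...,0]<36)&(hsv[...,1]>120)&(hsv[...,2]>60)&roi; v,u=np.nonzero(y)
    b=((im.max(-1)>130)&(hsv[...,1]<60)&roi).astype(np.uint8)
    n,l,st_,c=cv2.connectedComponentsWithStats(b); k=[i for i in range(1,n) if 40<st_[i,4]<200]
    D=[ray(d,*c[i],h)[:2] for i in k]; D=[p for p in D]
    M=ray(d,u.mean(),v.mean(),h)[:2]; print('dots',[np.round(c[i]).tolist() for i in k],'mid',np.mean(D,0),'mark',M)
    if len(D)==2:
        e=M-np.mean(D,0); return np.arctan2(e[1],e[0])
a=f(d['pixels'],166.6); b=f(cv2.imread('pics/g13.png'),166.6); c=f(cv2.imread('pics/g12.png'),166.6)
print(a,b,c); 
if None not in (a,b): print('turn from g13',(a-b)+(-0.9249+2.4608))
if None not in (a,c): print('turn from g12',(a-c)+(-0.9249+2.3139))
E
```

```text
dots [[296.0, 229.0], [227.0, 256.0], [287.0, 277.0]] mid [546.68930711 -12.51508112] mark [526.95412874 -15.07152388]
dots [[219.0, 229.0], [228.0, 258.0], [286.0, 282.0]] mid [539.57652399  -5.38589283] mark [525.62448911 -15.56173456]
dots [[220.0, 230.0], [230.0, 259.0], [284.0, 289.0]] mid [538.58990632  -6.28637751] mark [523.64251388 -15.06750601]
None None None
```

```bash
python3 - <<'E'
from h import *
d=cam('wrist')
def f(im,dots,h=166.5):
    hsv=cv2.cvtColor(im,cv2.COLOR_BGR2HSV); y=(hsv[...,0]>18)&(hsv[...,0]<36)&(hsv[...,1]>120)&(hsv[...,2]>60)
    y[:225]=0;y[310:]=0;y[:,:215]=0;y[:,300:]=0; v,u=np.nonzero(y)
    D=np.array([ray(d,*p,h)[:2] for p in dots]); M=ray(d,u.mean(),v.mean(),h)[:2]; e=M-D.mean(0); g=D[1]-D[0]
    print(D.mean(0),np.linalg.norm(g)); return np.array([np.arctan2(e[1],e[0]),np.arctan2(g[1],g[0])])
a=f(d['pixels'],[(227.5,256),(287,277)]);b=f(cv2.imread('pics/g13.png'),[(228,258),(286,282)]);c=f(cv2.imread('pics/g12.png'),[(230,259),(284,289)])
w=lambda x:(x+np.pi)%(2*np.pi)-np.pi
print(w(a-b+1.5359),w(a-c+1.389));st()
E
```

```text
[539.0641032  -12.02562229] 26.071970105026487
[537.7024937 -12.9429584] 26.172140286641238
[536.19261092 -14.11169856] 26.22068392708865
[1.56852222 1.59546211] [1.55852679 1.57443531]
t 13.6 pos [533.8 -15.1 108.9] phi -0.9251 tilt [-0.0104 -0.005 ] q [-0.281  0.619  0.385  1.924 -0.348  0.675 -0.609] F [-1.1  0.   3. ] M [-0.064  0.239 -0.004] w 34.2
```

The dots and mark, measured against the stop pictures, give a back-off of 1.56 to 1.60 rad, which is on target. The grasp is about 6 mm off sideways, so I'll ease the squeeze and slide the pads gently toward centre and slightly up for more margin.

>>> send_rows --moves '[[[0,0,0],[0,0,0],1],[[0,0,0],[0.004,0.002,0.002],1],[[0,0,0],[0.002,0.001,0.001],1],[[0,0,0],[0,0,0],1]]' --squeeze 20

```text
time: 14.1
position: [533.2, -15.3, 108.9]
eef_rot: [0.001, 0.949, 0.317, -0.013]
ft_force: [-0.7, -0.9, 4.0]
gripper_width: 34.5
```

```bash
python3 - <<'E'
from h import *
st();mark('g17')
d=cam('wrist');W=cloud(d)
for r in range(228,252,3): print(r,np.round(W[r,[204,208,212,216,304,308,312]],0)[:,[0,1,2]].tolist())
E
```

```text
t 14.1 pos [533.2 -15.3 108.9] phi -0.9268 tilt [-0.0237 -0.0092] q [-0.286  0.625  0.392  1.912 -0.341  0.694 -0.618] F [-0.7 -0.9  4. ] M [0.035 0.096 0.023] w 34.5
mark n 214 [527.1 -15.  166.8] angle -2.864
228 [[459.0, -7.0, -1.0], [462.0, -10.0, 0.0], [463.0, -14.0, -1.0], [466.0, -16.0, 0.0], [516.0, -83.0, -1.0], [518.0, -86.0, -2.0], [520.0, -88.0, -0.0]]
231 [[457.0, -9.0, -0.0], [459.0, -12.0, 1.0], [461.0, -15.0, -0.0], [464.0, -18.0, 1.0], [513.0, -84.0, -0.0], [515.0, -88.0, -1.0], [518.0, -90.0, 1.0]]
234 [[455.0, -11.0, 1.0], [456.0, -14.0, -0.0], [458.0, -17.0, -1.0], [461.0, -20.0, 0.0], [511.0, -87.0, -1.0], [513.0, -90.0, -1.0], [516.0, -92.0, -0.0]]
237 [[451.0, -13.0, -0.0], [530.0, 9.0, 151.0], [531.0, 8.0, 151.0], [533.0, 6.0, 151.0], [556.0, -26.0, 150.0], [557.0, -27.0, 151.0], [513.0, -94.0, 0.0]]
240 [[529.0, 10.0, 153.0], [530.0, 9.0, 153.0], [531.0, 7.0, 154.0], [532.0, 6.0, 153.0], [556.0, -25.0, 154.0], [557.0, -26.0, 154.0], [510.0, -97.0, -1.0]]
243 [[530.0, 10.0, 157.0], [531.0, 8.0, 157.0], [532.0, 7.0, 157.0], [533.0, 6.0, 157.0], [555.0, -25.0, 156.0], [557.0, -26.0, 156.0], [558.0, -27.0, 157.0]]
246 [[531.0, 10.0, 161.0], [531.0, 8.0, 159.0], [532.0, 7.0, 159.0], [533.0, 6.0, 160.0], [555.0, -25.0, 158.0], [556.0, -26.0, 159.0], [558.0, -27.0, 159.0]]
249 [[530.0, 9.0, 162.0], [nan, nan, nan], [533.0, 7.0, 163.0], [534.0, 6.0, 164.0], [555.0, -24.0, 162.0], [556.0, -25.0, 162.0], [557.0, -26.0, 163.0]]
```

The tips stuck and the arm only tilted by 0.02 rad, so sliding doesn't help. The mark hasn't moved. The offset of about 6 mm is within tolerance, so I won't let go of the cap. I'll just straighten the tool and restore the firm grip.

>>> send_rows --moves '[[[0.009,-0.024,0],[0.001,0.0005,0],1],[[0,0,0],[0,0,0],1],[[0,0,0],[0,0,0],1],[[0,0,0],[0,0,0],1]]' --squeeze 60

```text
time: 14.7
position: [534.3, -14.8, 109.0]
eef_rot: [0.0, 0.949, 0.317, 0.001]
ft_force: [-0.6, -1.9, 0.2]
gripper_width: 34.3
```

```bash
python3 - <<'E'
from h import *
st();mark('g18')
a=np.load('side0.npz');ims=[]
for n in('side','scene'):
    b=np.load(n+'0.npz')['pixels'];p=cam(n)['pixels'];ims.append(p)
    m=(cv2.absdiff(b,p).max(-1)>40).astype(np.uint8);print(n,[s.tolist() for s in cv2.connectedComponentsWithStats(m)[2][1:] if s[4]>60])
st();mark('g19')
E
```

```text
t 14.7 pos [534.3 -14.8 109. ] phi -0.9265 tilt [0.0026 0.0005] q [-0.274  0.612  0.378  1.935 -0.356  0.656 -0.6  ] F [-0.6 -1.9  0.2] M [-0.458  0.33   0.021] w 34.3
mark n 215 [527.  -15.1 166.8] angle -2.861
side [[18, 0, 37, 80, 1613], [33, 0, 88, 121, 4124], [104, 0, 34, 39, 883], [186, 0, 137, 184, 8703], [276, 0, 60, 47, 1622], [7, 82, 25, 23, 315], [29, 105, 42, 60, 819], [0, 113, 19, 45, 367], [83, 123, 13, 48, 255], [9, 139, 14, 50, 248], [272, 176, 36, 35, 483], [242, 204, 18, 8, 74], [17, 227, 54, 40, 676], [67, 233, 19, 38, 111], [0, 244, 37, 52, 731], [104, 297, 25, 17, 207], [101, 326, 45, 40, 335], [38, 356, 14, 12, 67]]
scene [[100, 0, 63, 51, 438], [213, 0, 143, 129, 9107], [86, 53, 13, 14, 74], [101, 57, 21, 36, 275], [247, 98, 16, 25, 209], [302, 136, 36, 16, 131], [161, 144, 13, 10, 79], [257, 147, 88, 54, 2083], [170, 153, 92, 61, 1069], [128, 160, 26, 14, 116], [155, 175, 81, 53, 797], [264, 196, 13, 13, 63], [271, 211, 54, 32, 578], [266, 238, 53, 22, 423]]
t 14.85 pos [534.3 -14.8 109. ] phi -0.9263 tilt [0.0025 0.0004] q [-0.274  0.612  0.378  1.935 -0.356  0.656 -0.6  ] F [-1.8 -2.2 -1.5] M [-0.442  0.402  0.018] w 34.0
mark n 217 [527.  -15.  166.8] angle -2.863
```

The cap is steady: the mark stays at -2.86 rad, about 1.565 from the stop. The tool is straight and the grip is firm. Image changes are limited to the arm and its shadows.

```bash
python3 -c "
from station import arm
print(arm.hand_in())"
```

```text
the job is handed in; nothing more can be done
None
```

I screwed the cap down to its stop, backed it off a quarter turn and handed the job in with the cap still gripped and held still. It took about 15 s of the 64 s; the hand-in gives no verdict.

- **Stop:** at about 4.0 rad of clockwise turning the torque rose from about 0.05 to 1.0 N m. The yellow mark stayed put while the jaws slipped on the cap.
- **Quarter turn:** the mark and the two dots give 1.56–1.60 rad back from the stop. The mark was steady over the last readings. The grip was set to 60 N, with an opening of about 34 mm.

**What disagreed or fell short:**
- **Fingertip height:** the reported TCP was about 40 mm below the fingertips seen in all three cameras, so the first closing shut on air just above the cap, touching nothing. I set the grasp height from the images. The tips stand about 16 mm down the cap, so the grasp point is about 14 mm above the cap centre. If the reported TCP were the right one, the distance would be about 27 mm, close to the 28 mm limit.
- **Sideways offset:** the jaw slip at the stop left the grasp about 6 mm off the cap axis (limit 12 mm). Sliding the pads back did not work, and I did not re-grip because you asked not to let go.
- **Loose things:** I did not measure their positions again. Contact forces stayed small and the fingers worked well above them. Comparing the side and scene pictures before and after showed many changes, which I took to be the arm and its shadows without viewing them.

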